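Level the toy shelf with a spirit level

ROBOT

A 6-joint arm with a two-finger parallel gripper is mounted at the origin on the work surface. World frame = base frame: x ahead of the robot, y to its left, z up, the work surface at z = 0. Lengths are in m, angles in degrees, forces in N, time in s.
With the tool pointing down it reaches from about 0.35 to 0.875 m from the base axis. Payload 4.2 kg.
Tool frame: the origin (TCP) lies on the front face of the gripper's body, between the roots of the fingers; the fingertips stand 70 mm ahead of it and the grasp point (between the pads) lies 51 mm ahead of it (r.nose_length is the distance from the TCP to the fingertips, in m); z points along the fingers, y is the direction in which the jaws open and shut (so a half turn about z gives the same grasp; the last joint's range is limited). The gripper opens to 87 mm and grips with 3 to 60 N. Pads are 19 mm wide; open, the fingers measure 117 mm over their backs; the gripper's body (75 mm by 190 mm) begins 51 mm behind the grasp point.
Start: joints at [-49.985, 22.042, 0.453, 0, -68.411, -14.817], TCP at [0.266, -0.565, 0.292] pointing down, gripper open.
Joint ranges: [-179.83, 179.83], [-69.29, 118.12], [-61.27, 80.66], [-181.25, 117.63], [-171.15, -9.14], [-177.46, 177.46]. Speed limits (degrees/s): [159.86, 159.86, 180, 180, 180, 180].

INTERFACE

Orientations are given as a 3x3 rotation matrix whose columns are the frame's x, y, z axes.
In Python, from station import telemetry, capture, order, r gives the robot as it stands.
- The arm moves only by the tool drive_tool, never from a script. Its argument "series" is a list of rows, each a list of 4 numbers: the shift along the tool's x, y, z as a fraction of full scale, then the turn about the tool's z as a fraction of full scale. In form: [[dx, dy, dz, turn], ...]. A call has 1 to 10 rows; each row is the pose to reach, as a shift and turn from the pose commanded when the call began, along the tool's axes at that moment; what a row does not reach only later rows make up. Full scale, the value 1, is 0.12 m for a shift and 2 rad for a turn. A row lasts 1/8 s, in which the tool goes at most 62.5 mm and 10.7 degrees, less where a joint would pass 70% of its speed; a pose out of reach is approached as far as the arm can. A call with a number of a shift or a turn outside -1 to 1 is refused whole. A call with a gripper value outside its range is refused whole. "fingers" is the finger opening in mm, from 0 to 87, set as the call begins (left out, the last holds). The fingers move at their own pace and stop on an object; the grip force is fixed at half the most. Time passes only in rows, so rows that repeat a pose let the fingers close. It gives the time, the measured TCP pose, the force and the opening at its end, in the units of the state.
- telemetry.sense(): the state, without advancing time (a new reading comes with each control period).
- capture(name): name is "side" or "top" or "wrist"; returns a dict with "color" (400x640x3 uint8, blue, green, red), "fx", "fy", "cx", "cy" (pixels), "eye" and "attitude" of the camera in the world; the wrist camera has in their place "mount" (4x4, takes a point from camera to tool coordinates, whose origin is the TCP and whose axes are the flange's). Camera axes: x right, y up, looking along -z (the intrinsics and any distortion apply to the point x, -y, -z); pixel columns grow to the right and rows downward; lengths in m; the calibration is good to about 2 mm. The wrist camera is an equidistant fisheye: a pixel r from the principal point sees the ray r / f radians off the axis. A picture is of the moment at which its call begins: read the wrist's pose just before it. There is no depth.
- order.finish_job(): hands the job in, once; it reports no verdict.
The state is a dict: "time_s": time; "joints": joint angles; "joint_velocities": joint speeds; "effort": joint torques, N m; "tcp_pos": TCP position; "ee_rot": TCP orientation; "wrist_force": force on the tool from outside, world axes, zero at the start; "moment": the same for the moment, N m; "gripper_width": opening from 0.0 (shut) to 1.0 (fully open).
Only numpy, scipy, OpenCV 4.12 (cv2) and the standard library are available. Lean on these libraries where they do the work, as an engineer would, in place of code of your own. Each camera call takes 0.05 s, during which the arm holds its last target. There are 200 camera calls.

TASK

Swing both long flaps of the small carton fully open, take out the yellow spirit level and lay it lengthwise on the clear front part of the white shelf, flat and let go. The end of the shelf with the black-knobbed levelling foot has sunk: turn that knob until the bubble rests centred between the two black lines. Then press the level down onto the board with a steady, moderate hand's pressure and finish like that, still pressing with the bubble centred, so that I can tighten the foot's lock nut; leave the toys as they stand.

Things in the scene. Friction and masses are not known exactly. Their poses are not given: they have to be found in the camera images.
- carton: brown cardboard carton, fixed to the bench, 104 (own x) x 236 (own y) x 62 mm high, walls and floor 4 mm thick; origin at the centre of its underside. Open on top except for its two long flaps. The spirit level stands inside it on the carton's floor.
- flap_a (a joint): angle of the long flap hinged on the carton's top edge on its -x side (hinge line 50 mm from the carton's centre, at rim height): 0 = lying closed over the opening, 1.57 = upright, 2.6 = folded right back outwards. 48 mm wide, 234 mm long, 4 mm thick; stays where it is left. Starts half open, 1.0 to 1.3.
- flap_b (a joint): the same for the flap hinged along the +x top edge.
- level: yellow torpedo spirit level, 24 (own x) x 200 (own y) x 42 mm high, 0.28 kg, black end caps; origin at the centre of its flat sole, z up. Stands upright in the carton, along it, within 8 mm of its centre. In the middle of its top a green lengthwise vial, 68 mm long, read from above, with a pale bubble and two black lines; press it over the middle (fingers on or astride the vial).
- bubble_mid (a point): middle of the bubble, in the vial 38 mm above the level's sole. Its offset along the level's own y from the level's middle: 0 = centred, within 3 mm the 17 mm bubble lies between the lines (20 mm at the ends). It goes to the higher end, 3.5 mm per mrad of slope, settling in about 2 s. With the level along the shelf, clockwise knob turning shifts it towards the knob's end by about 3.9 mm per rad.
- shelf: low white MDF shelf: a board 240 (own x) x 400 (own y) x 18 mm on two end panels. It stands on two fixed feet under its -y end and pivots on them by a few mrad; the +y end is carried by the levelling foot and starts low. Origin on the pivot line, 12 mm above the bench, 180 mm from the board's centre towards the -y end; axes as the board's.
- shelf_top (a point): centre of the top face of the shelf's board, 115 mm above the bench; x across the board (-x = front edge, 120 mm away, clear of toys for at least 120 mm back from that edge), y along it towards the levelling foot, z the board's normal.
- knob (a point): centre of the top of the levelling foot's knob, on its upright axis, 136 mm above the bench, 245 mm along shelf_top's y. Black ribbed round knob, 40 mm diameter, 24 mm high, on a 12 mm stud; bracket and slack lock nut lie 80 mm below. Grip from above at any angle; turns with about 0.1 N m, stays where left, keeps its height. Clockwise seen from above RAISES this shelf end, 3 mm per full turn.
- bus: red toy bus, 44 x 120 (own y) x 54 mm, loose, on the back part of the board; origin under its centre. Leave alone.
- motorcycle: chrome die-cast toy motorcycle on its centre stand, 40 x 100 (own y) x 50 mm, loose, on the back part of the board; origin under its centre. Leave alone.
- bridge: wooden toy bridge piece, 40 x 100 (own y) x 42 mm, loose, on the bench; origin under its centre. Leave alone.
Not all that is in view belongs to the job. Of the things that look like the level, the smallest one is meant.

How it is judged (in metres and radians):
On the way, in this order (a step that is already met when the one before it is completed fails the run):
1. both flaps swung open past upright (value of joint each of flap_a, flap_b above 1.75 rad), for 0.2 s.
2. the level lies flat and lengthwise on the board, released (contact force between level and shelf above 0.5 N and contact force between the fingers and level below 0.1 N and z of level in the frame of shelf_top below 0.004 m and angle between level's own z axis and vertical below 0.03 rad and angle between the y axis of level and the y axis of shelf_top, either way round below 0.2 rad), for 0.2 s.
3. the shelf is level and the bubble rests centred, with the level lying free on it (angle between shelf_top's own z axis and vertical below 0.0013 rad and y of bubble_mid in the frame of level between -0.0035 and 0.0035 m and contact force between level and shelf above 0.5 N and contact force between the fingers and level below 0.1 N), for 0.3 s.
At the end, for the whole second after the job is handed in: The fingers still press the level: the level bears on the board with 7 to 40 N (its own weight is under 3 N), lying flat and within 0.2 rad of the shelf's length; the bubble is within 3.5 mm of the middle of the vial and the board within 1.3 mrad of level; both flaps stay open (over 1.6 rad) (contact force between the fingers and level above 3 N and contact force between level and shelf between 7 and 40 N and y of bubble_mid in the frame of level between -0.0035 and 0.0035 m and angle between shelf_top's own z axis and vertical below 0.0013 rad and z of level in the frame of shelf_top below 0.004 m and angle between level's own z axis and vertical below 0.03 rad and angle between the y axis of level and the y axis of shelf_top, either way round below 0.2 rad and value of joint each of flap_a, flap_b above 1.6 rad and linear speed of level below 0.02 m/s); the arm keeps its last pose, push and grip.
It fails at once if the toy bus is pushed about or knocked over (distance of bus from where it was at the start of the episode above 0.025 m or angle between bus's own z axis and vertical above 0.5 rad).
It fails at once if the toy motorcycle is pushed about or knocked over (distance of motorcycle from where it was at the start of the episode above 0.025 m or angle between motorcycle's own z axis and vertical above 0.5 rad).
It fails at once if the toy bridge is pushed about or knocked over (distance of bridge from where it was at the start of the episode above 0.025 m or angle between bridge's own z axis and vertical above 0.5 rad).
It fails at once if the level is rammed onto the board (contact force between level and shelf above 80 N).
It also fails if it takes over 72 s, if anything falls off the work surface, if the arm or the gripper's body presses on something with over 40 N, if the wrist force passes 120 N, or if a joint passes its speed limit or range.

## Working session

There is one attempt and no reset: what is moved stays moved. The work goes in short steps, Python scripts to look and compute and a tool call to move; the robot and the scene stay as the last step left them, time stands still between calls to the robot, and variables do not carry over. Pictures are saved under pics/ and viewed, about 8 in all and at most 12, crops included, and the job is handed in when it is done.

Besides the shell and the picture viewer there is one more tool, called after "Request:" in YAML: its name, and indented under it one key for each argument. drive_tool: Moves the arm, as the interface text tells. Shift numbers are shares of 0.12 m and turn numbers shares of 2 rad, none past 1 either way. Its arguments: {"type":"object","properties":{"series":{"type":"array","items":{"type":"array","items":{"type":"number","minimum":-1,"maximum":1}}},"fingers":{"type":"number"}},"required":["series"]}

```bash
ls; mkdir -p pics
python3 - <<'E'
from station import telemetry, capture
import cv2
s=telemetry.sense();print(s['time_s'],s['tcp_pos'],s['ee_rot'],s['wrist_force'])
for n in ['top','side']:
    c=capture(n);cv2.imwrite(f'pics/{n}0.png',c['color']);print({k:v for k,v in c.items() if k!='color'})
E
```

```text
pics
0.0 [ 0.26592261 -0.56509998  0.29115953] [[-9.04923046e-01 -4.25574004e-01 -1.02349781e-03]
 [-4.25575223e-01  9.04920974e-01  1.93896069e-03]
 [ 1.01013376e-04  2.19018552e-03 -9.99997596e-01]] [-0.09541381  0.20685101  0.11414253]
{'fx': 480.3998167197669, 'fy': 480.3998167197669, 'cx': 320.1793039835604, 'cy': 199.6609446498399, 'eye': array([ 0.38528438, -0.05397461,  1.34530009]), 'attitude': array([[ 0.00440399,  0.99505295, -0.0992483 ],
       [-0.99997975,  0.00483819,  0.00413471],
       [ 0.00459443,  0.09922808,  0.99505411]])}
{'fx': 375.77193101658787, 'fy': 375.77193101658787, 'cx': 313.34207819641466, 'cy': 202.162972704761, 'eye': array([0.4746605 , 0.80588074, 0.97645734]), 'attitude': array([[-0.99802556,  0.05321536, -0.03336317],
       [-0.06127097, -0.70804479,  0.7035044 ],
       [ 0.01381462,  0.70415957,  0.70990735]])}
```

View pics/top0.png

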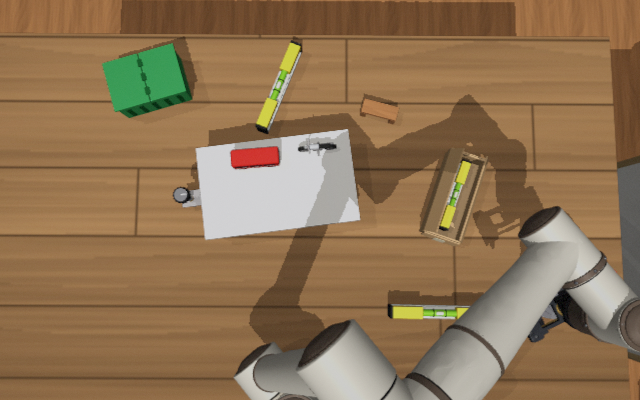

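View pics/side0.png

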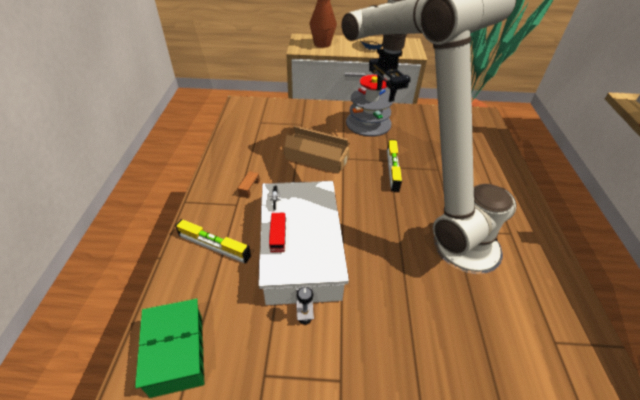

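Three level look-alikes: (280,85) and (430,312) lying on the bench, both longer, and the one in the carton at (455,195), which is the smallest and the one inside the carton, so it fits. The shelf is at (278,185), with its knob at (181,195), bus at (255,157), motorcycle at (318,147) and bridge at (379,109). I'll confirm this in one enlarged crop.

```bash
cat > h.py <<'E'
import numpy as np
from station import telemetry, capture, r
def ray(c,u,v):
    d=np.array([(u-c['cx'])/c['fx'],-(v-c['cy'])/c['fy'],-1.0]); return c['attitude']@d
def at(c,u,v,z):
    d=ray(c,u,v); return c['eye']+d*(z-c['eye'][2])/d[2]
def px(c,p):
    q=c['attitude'].T@(np.array(p)-c['eye']); return c['cx']-c['fx']*q[0]/q[2], c['cy']+c['fy']*q[1]/q[2]
def wpose(c,s):
    T=np.eye(4);T[:3,:3]=np.array(s['ee_rot']);T[:3,3]=s['tcp_pos'];return T@np.array(c['mount'])
def wat(c,s,u,v,z):
    M=wpose(c,s);x,y=u-c['cx'],v-c['cy'];rr=np.hypot(x,y)+1e-9
    th=rr/c['fx'];d=M[:3,:3]@np.array([np.sin(th)*x/rr,-np.sin(th)*y/rr,-np.cos(th)])
    return M[:3,3]+d*(z-M[2,3])/d[2]
def wpx(c,s,p):
    M=wpose(c,s);q=M[:3,:3].T@(np.array(p)-M[:3,3]);th=np.arccos(-q[2]/np.linalg.norm(q));n=np.hypot(q[0],q[1])+1e-9
    return c['cx']+c['fx']*th*q[0]/n, c['cy']-c['fx']*th*q[1]/n
E
python3 - <<'E'
import cv2,numpy as np
a=cv2.imread('pics/top0.png')
A=cv2.resize(a[140:250,415:500],None,fx=5,fy=5,interpolation=cv2.INTER_CUBIC)
B=cv2.resize(a[125:245,165:365],None,fx=1.85,fy=1.85,interpolation=cv2.INTER_CUBIC)
o=np.zeros((550,800,3),np.uint8);o[:A.shape[0],:A.shape[1]]=A;o[:B.shape[0],430:430+B.shape[1]]=B
cv2.imwrite('pics/crop1.png',o)
E
```

```text
(no output)
```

View pics/crop1.png

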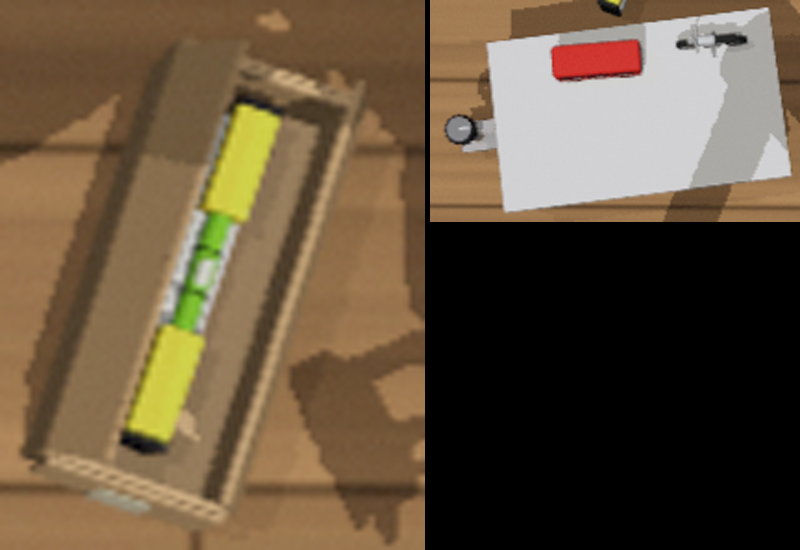

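Run:
```python
from h import *
c=capture('top')
P=lambda L,z,s,ox,oy,x0=0:np.array([at(c,(x-x0)/s+ox,y/s+oy,z) for x,y in L])
np.set_printoptions(precision=4,suppress=True)
l=P([(258,101),(146,443)],.046,5,415,140);print('level',l,l.mean(0),np.linalg.norm(l[1]-l[0]))
k=P([(40,462),(222,522),(362,88)],.062,5,415,140);print('carton',k,np.linalg.norm(np.diff(k,axis=0),axis=1),'centre',(k[0]+k[2])/2)
sh=P([(488,43),(769,9),(791,176),(505,212)],.115,1.85,165,125,430);print('shelf',sh,np.linalg.norm(np.diff(sh,axis=0),axis=1),sh.mean(0))
kn=P([(460,129)],.136,1.85,165,125,430)[0];print('knob',kn,'dist',np.linalg.norm((kn-sh.mean(0))[:2]))
yv=(sh[0]+sh[3]-sh[1]-sh[2])[:2];print('shelf y deg',np.degrees(np.arctan2(yv[1],yv[0])),'knobdir',np.degrees(np.arctan2(*(kn-sh.mean(0))[[1,0]])))
d=l[0]-l[1];print('level deg',np.degrees(np.arctan2(d[1],d[0])));d=k[2]-k[1];print('carton deg',np.degrees(np.arctan2(d[1],d[0])))
bus=P([(597,60)],.169,1.85,165,125,430)[0];mo=P([(711,42)],.165,1.85,165,125,430)[0];print('bus',bus,'mo',mo, 'bridge',at(c,379,109,.042))
w=capture('wrist');print(w['fx'],w['fy'],w['cx'],w['cy'],w['mount'])
```

```text
level [[ 0.6257 -0.4607  0.046 ]
 [ 0.4378 -0.3952  0.046 ]] [ 0.5318 -0.428   0.046 ] 0.19892809215126367
carton [[ 0.4268 -0.3341  0.062 ]
 [ 0.3953 -0.4306  0.062 ]
 [ 0.6301 -0.5124  0.062 ]] [0.1015 0.2486] centre [ 0.5285 -0.4233  0.062 ]
shelf [[ 0.6407  0.2633  0.115 ]
 [ 0.6916 -0.1316  0.115 ]
 [ 0.4557 -0.1618  0.115 ]
 [ 0.4042  0.2328  0.115 ]] [0.3981 0.2378 0.3979] [0.5481 0.0507 0.115 ]
knob [0.5167 0.2925 0.136 ] dist 0.243847932863254
shelf y deg 97.38994665449285 knobdir 97.384565667774
level deg -19.233698772268802
carton deg -19.200612131250896
bus [0.6071 0.1026 0.169 ] mo [ 0.6333 -0.0501  0.165 ] bridge [ 0.7694 -0.2218  0.042 ]
309.70691628693146 309.70691628693146 317.88223616194574 197.67567097857685 [[ 0.0013  0.9527  0.3039  0.0845]
 [ 1.     -0.001  -0.0011  0.0004]
 [-0.0008  0.3039 -0.9527 -0.092 ]
 [ 0.      0.      0.      1.    ]]
```

Everything agrees with the given sizes: the level measures 199 mm, the board 398 x 238 mm, and the knob sits 244 mm from the board's centre. My plan is to lower the closed fingers between the flaps and open them to swing both flaps at once. I'll start with the approach to the carton.

```bash
cat >> h.py <<'E'
def go(x,y,z,phi,s=None):
    s=s or telemetry.sense();R=np.array(s['ee_rot']);d=R.T@(np.array([x,y,z])-s['tcp_pos'])
    p0=np.degrees(np.arctan2(R[1,0],R[0,0]));t=(p0-phi+180)%360-180
    print('t',round(s['time_s'],2),'tcp',np.round(s['tcp_pos'],4),'phi',round(p0,2),'F',np.round(s['wrist_force'],1),'g',round(s['gripper_width'],3),'j6',round(s['joints'][5],1))
    print('frac',np.round(np.append(d/.12,np.radians(t)/2),3))
E
python3 -c "
from h import *
go(.527,-.422,.25,160.8)"
```

```text
t 0.2 tcp [ 0.266  -0.5653  0.2916] phi -154.81 F [ 0.8 -0.4 -0.3] g 1.003 j6 -14.8
frac [-2.476  0.154  0.346  0.387]
```

Request:
drive_tool:
  series:
    - [-0.5, 0.05, 0.1, 0]
    - [-1, 0.1, 0.2, 0]
  fingers: 0

```text
time_s: 0.45
tcp_pos: [0.3701, -0.5032, 0.2679]
ee_rot: [[-0.906, -0.424, 0.0], [-0.424, 0.906, -0.0], [-0.0, -0.0, -1.0]]
wrist_force: [1.1, -1.0, 1.1]
gripper_width: 0.852
```

Request:
drive_tool:
  series:
    - [-0.5, 0.05, 0.1, 0]
    - [-1, 0.05, 0.15, 0]

```text
time_s: 0.7
tcp_pos: [0.4767, -0.4456, 0.2494]
ee_rot: [[-0.905, -0.426, -0.001], [-0.426, 0.905, 0.001], [0.001, 0.001, -1.0]]
wrist_force: [0.3, -0.5, -0.3]
gripper_width: 0.628
```

Request:
drive_tool:
  series:
    - [-0.48, 0, 0, 0.1]
    - [-0.48, 0, 0, 0.2]
    - [-0.48, 0, 0, 0.3]
    - [-0.48, 0, 0, 0.387]
    - [-0.48, 0, 0, 0.387]
    - [-0.48, 0, 0, 0.387]

```text
time_s: 1.45
tcp_pos: [0.5276, -0.4225, 0.2501]
ee_rot: [[-0.945, 0.326, -0.0], [0.326, 0.945, 0.0], [0.0, 0.0, -1.0]]
wrist_force: [-0.4, -0.4, 0.4]
gripper_width: 0.017
```

Run:
```python
from h import *
import cv2
go(.527,-.422,.15,160.8)
c=capture('wrist');s=telemetry.sense();a=c['color'].copy()
u=np.array([.944,-.329,0]);n=np.array([.329,.944,0]);C=np.array([.527,-.422,0])
for i in(-1,1):
  for j in(-1,1):
    p=wpx(c,s,C+i*.118*u+j*.052*n+[0,0,.062]);cv2.circle(a,tuple(int(round(q)) for q in p),3,(0,0,255),1)
for e in ([.6257,-.4607,.046],[.4378,-.3952,.046]):
    p=wpx(c,s,e);cv2.circle(a,tuple(int(round(q)) for q in p),3,(255,0,0),1)
cv2.imwrite('pics/w1.png',a)
```

```text
t 1.45 tcp [ 0.5276 -0.4225  0.2501] phi 160.98 F [-0.4 -0.4  0.4] g 0.017 j6 -84.0
frac [0.006 0.002 0.834 0.002]
```

View pics/w1.png

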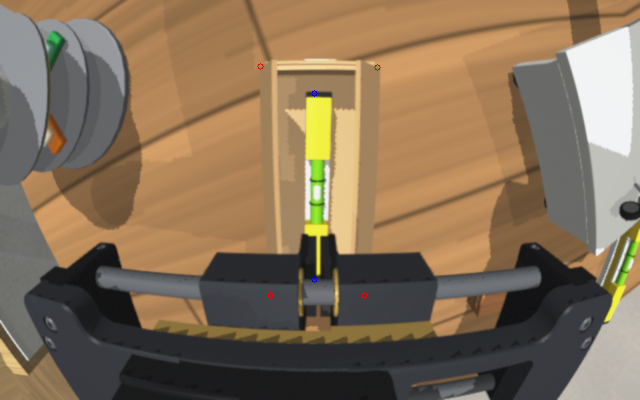

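The picture shows the far rim corners at (262,66) and (377,66) and the level's far end at (315,93), all on my predicted marks, with the closed fingers between the two half-open flaps. I'll lower them and open.

Request:
drive_tool:
  series:
    - [0, 0, 0.4, 0]
    - [0, 0, 0.83, 0]
    - [0, 0, 0.83, 0]

```text
time_s: 1.88
tcp_pos: [0.5253, -0.4213, 0.1461]
ee_rot: [[-0.945, 0.328, -0.009], [0.328, 0.945, 0.005], [0.01, 0.002, -1.0]]
wrist_force: [-0.4, -0.1, 0.5]
gripper_width: 0.004
```

Request:
drive_tool:
  series:
    - [0, 0, 0, 0]
    - [0, 0, 0, 0]
    - [0, 0, 0, 0]
    - [0, 0, 0, 0]
    - [0, 0, 0, 0]
    - [0, 0, 0, 0]
    - [0, 0, 0, 0]
    - [0, 0, 0, 0]
  fingers: 87

```text
time_s: 2.88
tcp_pos: [0.5278, -0.4225, 0.1506]
ee_rot: [[-0.945, 0.328, 0.0], [0.328, 0.945, 0.0], [-0.0, 0.0, -1.0]]
wrist_force: [1.0, 0.6, 0.2]
gripper_width: 0.834
```

Request:
drive_tool:
  series:
    - [0, 0.08, 0, 0]
    - [0, 0.16, 0, 0]
    - [0, 0.16, 0, 0]
    - [0, 0.08, 0, 0]
    - [0, 0, 0, 0]
    - [0, -0.08, 0, 0]
    - [0, -0.16, 0, 0]
    - [0, -0.16, 0, 0]
    - [0, 0, 0, 0]
    - [0, 0, 0, 0]

```text
time_s: 4.12
tcp_pos: [0.5284, -0.4209, 0.1508]
ee_rot: [[-0.945, 0.326, -0.0], [0.326, 0.945, 0.0], [0.0, 0.0, -1.0]]
wrist_force: [0.5, -0.5, -0.2]
gripper_width: 1.001
```

Run:
```python
from h import *
import cv2
go(.5318,-.428,.2,160.8)
c=capture('wrist');a=c['color']
t=capture('top')['color'];cv2.imwrite('pics/w2.png',np.hstack([a[:320,150:500],cv2.resize(t[120:260,410:510],(320,448))[:320]]))
```

```text
t 4.12 tcp [ 0.5284 -0.4209  0.1508] phi 160.97 F [ 0.5 -0.5 -0.2] g 1.001 j6 -84.2
frac [-0.046 -0.046 -0.41   0.001]
```

View pics/w2.png

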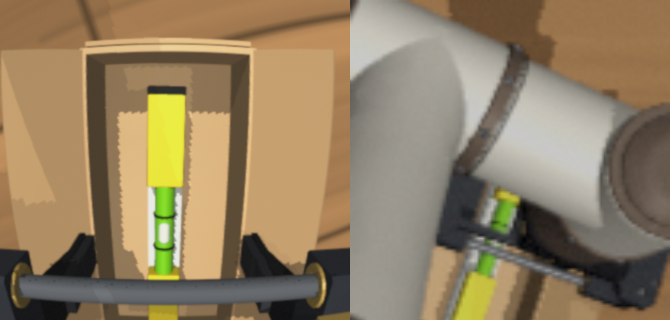

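Run:
```python
from h import *
import cv2
c=capture('wrist');s=telemetry.sense();n=np.array([.329,.944,0])
a=c['color'];hsv=cv2.cvtColor(a,cv2.COLOR_BGR2HSV);m=cv2.inRange(hsv,(24,150,90),(34,255,255))
for v in(105,130,160,175):
    x=np.where(m[v,280:360])[0]+280;l,rr=wat(c,s,x.min(),v,.046),wat(c,s,x.max()+1,v,.046);print(v,x.min(),x.max(),np.round((l+rr)/2,4),'w',np.linalg.norm(l-rr).round(4),'n',n@(l+rr)/2)
print('tcp n',n@np.array(s['tcp_pos']))
p=wat(c,s,317,87,.046);print('end',p,p-.1*np.array([.944,-.329,0]))
```

```text
105 299 336 [ 0.4497 -0.3947  0.046 ] w 0.0238 n -0.2246333725714453
130 299 335 [ 0.4647 -0.4002  0.046 ] w 0.0235 n -0.22489467554374312
160 299 334 [ 0.483  -0.4068  0.046 ] w 0.0233 n -0.22515524548964339
175 299 334 [ 0.4924 -0.4101  0.046 ] w 0.0235 n -0.22512742461555374
tcp n -0.22467464643424467
end [ 0.43873317 -0.39156719  0.046     ] [ 0.34433317 -0.35866719  0.046     ]
```

Request:
drive_tool:
  series:
    - [-0.04, -0.01, 0, 0]
    - [-0.04, -0.01, 0, 0]
    - [-0.04, -0.01, 0, 0]
    - [-0.04, -0.01, 0.15, 0]
    - [-0.04, -0.01, 0.3, 0]
    - [-0.04, -0.01, 0.4, 0]
    - [-0.04, -0.01, 0.49, 0]
    - [-0.04, -0.01, 0.49, 0]
    - [-0.04, -0.01, 0.49, 0]
  fingers: 46

```text
time_s: 5.4
tcp_pos: [0.5322, -0.4254, 0.0922]
ee_rot: [[-0.945, 0.328, 0.001], [0.328, 0.945, -0.001], [-0.001, -0.0, -1.0]]
wrist_force: [-0.6, 0.1, -0.8]
gripper_width: 0.528
```

Request:
drive_tool:
  series:
    - [0, 0, 0, 0]
    - [0, 0, 0, 0]
    - [0, 0, 0, 0]
    - [0, 0, 0, 0]
    - [0, 0, 0, 0]
    - [0, 0, 0, 0]
  fingers: 0

```text
time_s: 6.15
tcp_pos: [0.532, -0.4253, 0.0921]
ee_rot: [[-0.945, 0.328, 0.0], [0.328, 0.945, -0.0], [-0.0, -0.0, -1.0]]
wrist_force: [-0.8, 1.2, 2.3]
gripper_width: 0.275
```

Request:
drive_tool:
  series:
    - [0, 0, -0.2, 0]
    - [0, 0, -0.5, 0]
    - [0, 0, -1, 0]
    - [0, 0, -1, 0]
    - [0, 0, -1, 0]

```text
time_s: 6.78
tcp_pos: [0.5311, -0.4245, 0.2104]
ee_rot: [[-0.944, 0.329, -0.002], [0.329, 0.944, 0.002], [0.002, 0.002, -1.0]]
wrist_force: [-0.0, -0.2, -4.0]
gripper_width: 0.274
```

Run:
```python
from h import *
go(.4787,.0417,.30,277.4)
```

```text
t 6.78 tcp [ 0.5311 -0.4245  0.2104] phi 160.8 F [-0.  -0.2 -4. ] g 0.274 j6 -84.1
frac [ 1.691  3.526 -0.737 -1.017]
```

Request:
drive_tool:
  series:
    - [0, 0.2, -0.4, 0]
    - [0, 0.6, -0.75, 0]
    - [0.2, 1, -0.75, 0]

```text
time_s: 7.15
tcp_pos: [0.5503, -0.3035, 0.3027]
ee_rot: [[-0.944, 0.329, 0.004], [0.329, 0.944, -0.001], [-0.004, -0.0, -1.0]]
wrist_force: [0.7, 1.6, -2.6]
gripper_width: 0.273
```

Request:
drive_tool:
  series:
    - [0.2, 0.45, 0, 0]
    - [0.5, 1, 0, 0]

```text
time_s: 7.4
tcp_pos: [0.5322, -0.1815, 0.2989]
ee_rot: [[-0.944, 0.329, -0.005], [0.329, 0.944, 0.001], [0.005, -0.0, -1.0]]
wrist_force: [0.9, 0.1, -2.8]
gripper_width: 0.277
```

Request:
drive_tool:
  series:
    - [0.2, 0.45, 0, 0]
    - [0.5, 1, 0, 0]

```text
time_s: 7.65
tcp_pos: [0.5168, -0.0611, 0.2993]
ee_rot: [[-0.944, 0.329, -0.005], [0.329, 0.944, -0.0], [0.004, -0.002, -1.0]]
wrist_force: [1.7, 1.2, -1.9]
gripper_width: 0.273
```

Request:
drive_tool:
  series:
    - [0.3, 0.3, 0, 0]
    - [0.48, 0.52, 0, -0.09]
    - [0.48, 0.52, 0, -0.18]
    - [0.48, 0.52, 0, -0.27]
    - [0.48, 0.52, 0, -0.36]
    - [0.48, 0.52, 0, -0.45]
    - [0.48, 0.52, 0, -0.5]
    - [0.48, 0.52, 0, -0.5]

```text
time_s: 8.65
tcp_pos: [0.4832, 0.0148, 0.2997]
ee_rot: [[-0.787, -0.616, -0.005], [-0.616, 0.787, -0.001], [0.004, 0.002, -1.0]]
wrist_force: [-1.2, 0.8, -1.8]
gripper_width: 0.274
```

Request:
drive_tool:
  series:
    - [0, 0, 0, -0.09]
    - [0, 0, 0, -0.18]
    - [0, 0, 0, -0.27]
    - [0, 0, 0, -0.36]
    - [0, 0, 0, -0.45]
    - [0, 0, 0, -0.517]
    - [0, 0, 0, -0.517]
    - [0, 0, 0, -0.517]

```text
time_s: 9.65
tcp_pos: [0.4839, 0.0149, 0.3012]
ee_rot: [[0.126, -0.992, -0.001], [-0.992, -0.126, -0.0], [0.0, 0.001, -1.0]]
wrist_force: [0.3, 0.9, -2.5]
gripper_width: 0.277
```

Run:
```python
from h import *
import cv2
go(.4787,.0417,.206,277.4)
c=capture('wrist');cv2.imwrite('pics/w3.png',c['color'])
t=capture('top');cv2.imwrite('pics/t3.png',t['color'])
```

```text
t 9.65 tcp [0.4839 0.0149 0.3012] phi -82.77 F [ 0.3  0.9 -2.5] g 0.277 j6 -13.8
frac [-0.227  0.014  0.794 -0.001]
```

View pics/w3.png

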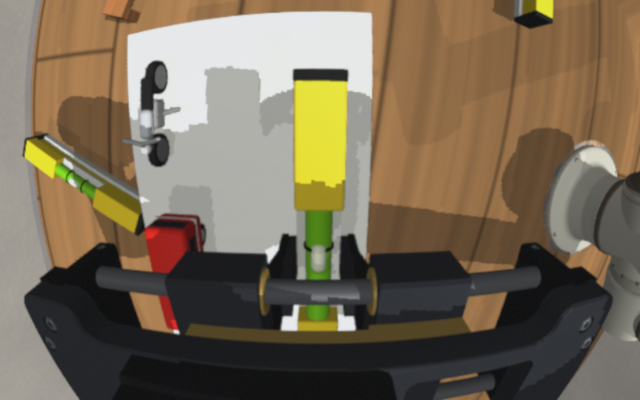

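The level hangs parallel to the front edge, well clear of the bus at (175,270) and the motorcycle at (155,115). Lowering it now.

Request:
drive_tool:
  series:
    - [-0.22, 0.01, 0.3, 0]
    - [-0.22, 0.01, 0.6, 0]
    - [-0.22, 0.01, 0.75, 0]
    - [-0.22, 0.01, 0.77, 0]
    - [-0.22, 0.01, 0.78, 0]
    - [-0.22, 0.01, 0.78, 0]

```text
time_s: 10.5
tcp_pos: [0.4801, 0.0411, 0.2092]
ee_rot: [[0.128, -0.992, 0.002], [-0.992, -0.128, 0.001], [-0.0, -0.002, -1.0]]
wrist_force: [0.3, 0.4, -3.1]
gripper_width: 0.273
```

Request:
drive_tool:
  series:
    - [0, 0, 0.01, 0]
    - [0, 0, 0.015, 0]
    - [0, 0, 0.015, 0]
    - [0, 0, 0.015, 0]

```text
time_s: 11.0
tcp_pos: [0.4796, 0.041, 0.2065]
ee_rot: [[0.129, -0.992, 0.0], [-0.992, -0.129, 0.0], [0.0, -0.0, -1.0]]
wrist_force: [-0.4, -0.7, -3.5]
gripper_width: 0.272
```

Request:
drive_tool:
  series:
    - [0, 0, 0.01, 0]
    - [0, 0, 0.015, 0]
    - [0, 0, 0.02, 0]
    - [0, 0, 0.02, 0]

```text
time_s: 11.5
tcp_pos: [0.4795, 0.041, 0.204]
ee_rot: [[0.129, -0.992, -0.0], [-0.992, -0.129, -0.0], [0.0, 0.0, -1.0]]
wrist_force: [0.0, -0.1, -1.9]
gripper_width: 0.273
```

Request:
drive_tool:
  series:
    - [0, 0, 0.005, 0]
    - [0, 0, 0.01, 0]
    - [0, 0, 0.01, 0]
    - [0, 0, 0.01, 0]

```text
time_s: 12.0
tcp_pos: [0.4796, 0.041, 0.2029]
ee_rot: [[0.129, -0.992, 0.0], [-0.992, -0.129, 0.0], [-0.0, -0.0, -1.0]]
wrist_force: [-0.1, -0.3, -2.3]
gripper_width: 0.27
```

Request:
drive_tool:
  series:
    - [0, 0, 0.005, 0]
    - [0, 0, 0.01, 0]
    - [0, 0, 0.01, 0]
    - [0, 0, 0.01, 0]

```text
time_s: 12.5
tcp_pos: [0.4796, 0.041, 0.2025]
ee_rot: [[0.129, -0.992, 0.001], [-0.992, -0.129, -0.0], [0.0, -0.001, -1.0]]
wrist_force: [-3.0, 1.2, 5.6]
gripper_width: 0.271
```

Request:
drive_tool:
  series:
    - [0, 0, 0.005, 0]
    - [0, 0, 0.008, 0]
    - [0, 0, 0.008, 0]

```text
time_s: 12.88
tcp_pos: [0.4796, 0.041, 0.2024]
ee_rot: [[0.129, -0.992, 0.001], [-0.992, -0.129, -0.0], [0.0, -0.001, -1.0]]
wrist_force: [-5.9, 1.4, 11.1]
gripper_width: 0.273
```

The board is carrying the level. Releasing and backing off.

Request:
drive_tool:
  series:
    - [0, 0, -0.005, 0]
    - [0, 0, -0.005, 0]
    - [0, 0, -0.005, 0]
    - [0, 0, -0.005, 0]
    - [0, 0, -0.005, 0]
  fingers: 48

```text
time_s: 13.5
tcp_pos: [0.4796, 0.0409, 0.2011]
ee_rot: [[0.129, -0.992, -0.0], [-0.992, -0.129, -0.0], [0.0, 0.0, -1.0]]
wrist_force: [-0.0, -0.2, -0.7]
gripper_width: 0.544
```

Request:
drive_tool:
  series:
    - [0, 0, -0.2, 0]
    - [0, 0, -0.5, 0]
    - [-0.3, 0, -0.6, 0]
    - [-0.6, 0, -0.6, 0]
    - [-0.6, 0, -0.6, 0]
    - [-0.6, 0, -0.6, 0]
  fingers: 60

```text
time_s: 14.25
tcp_pos: [0.4701, 0.1122, 0.2731]
ee_rot: [[0.129, -0.992, -0.001], [-0.992, -0.129, -0.0], [0.0, 0.001, -1.0]]
wrist_force: [0.5, -0.1, 0.8]
gripper_width: 0.688
```

```bash
cat > bub.py <<'E'
from h import *
import cv2
def strip(c,s,ctr,phi=97.4,L=.05,W=.015,z=.153,k=10):
    # rectify vial plane: rows along level y (shelf +y to the right), 10 px per mm
    Y=np.array([np.cos(np.radians(phi)),np.sin(np.radians(phi)),0]);X=np.array([Y[1],-Y[0],0])
    M=wpose(c,s);t=np.arange(-L,L,.001/k);w=np.arange(-W,W,.001/k)
    P=np.array([ctr[0],ctr[1],z])+t[None,:,None]*Y+w[:,None,None]*X
    q=(P-M[:3,3])@M[:3,:3];n=np.linalg.norm(q[...,:2],axis=-1)+1e-9;th=np.arctan2(n,-q[...,2])
    return cv2.remap(c['color'],(c['cx']+c['fx']*th*q[...,0]/n).astype('f4'),(c['cy']-c['fx']*th*q[...,1]/n).astype('f4'),cv2.INTER_CUBIC)
E
python3 - <<'E'
from bub import *
go(.5167,.2925,.28,277.4)
s=telemetry.sense();c=capture('wrist');st=strip(c,s,(.4796,.041))
a=c['color'];o=np.zeros((590,800,3),np.uint8);o[:400,:640]=a
o[400:400+150,:500]=st[::2,::2];cv2.imwrite('pics/w4.png',o)
E
```

```text
t 14.25 tcp [0.4701 0.1122 0.2731] phi -82.59 F [ 0.5 -0.1  0.8] g 0.688 j6 -25.3
frac [-1.44  -0.579 -0.059  0.   ]
```

View pics/w4.png

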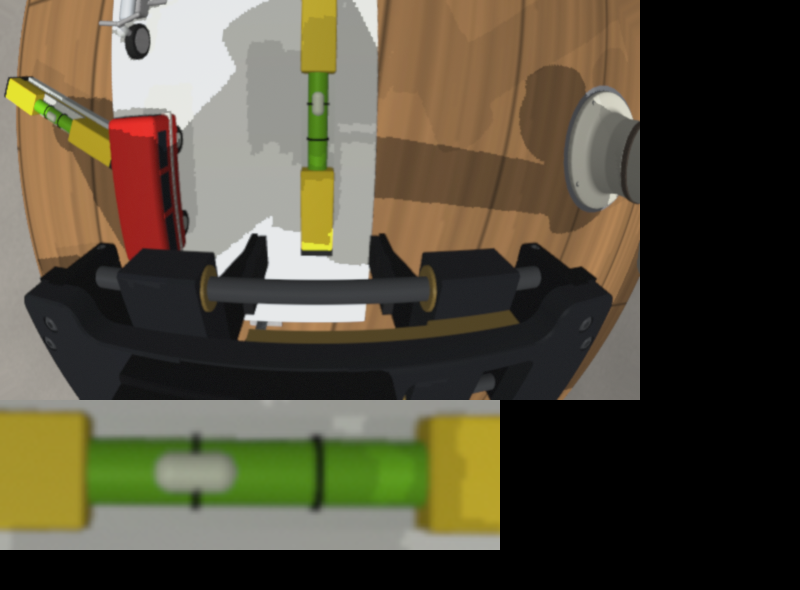

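Bubble midpoint is 12.2 mm towards the shelf's -y end: vial 88–427 px, bubble 155–237 px, at 5 px/mm. That means about 3.1 rad clockwise. Moving to the knob.

Request:
drive_tool:
  series:
    - [-0.4, -0.2, -0.06, 0]
    - [-0.8, -0.4, -0.06, 0]
    - [-1, -0.58, -0.06, 0]

```text
time_s: 14.68
tcp_pos: [0.5246, 0.2415, 0.2803]
ee_rot: [[0.129, -0.992, -0.0], [-0.992, -0.129, -0.0], [0.0, 0.0, -1.0]]
wrist_force: [0.6, 0.5, -0.2]
gripper_width: 0.689
```

Request:
drive_tool:
  series:
    - [-0.44, 0, 0, -0.08]
    - [-0.44, 0, 0, -0.17]
    - [-0.44, 0, 0, -0.26]
    - [-0.44, 0, 0, -0.35]
    - [-0.44, 0, 0, -0.44]
    - [-0.44, 0, 0, -0.53]
    - [-0.44, 0, 0, -0.62]
    - [-0.44, 0, 0, -0.71]
    - [-0.44, 0, 0, -0.8]
    - [-0.44, 0, 0, -0.87]

```text
time_s: 15.92
tcp_pos: [0.5175, 0.2916, 0.2801]
ee_rot: [[0.955, 0.297, -0.001], [0.297, -0.955, -0.001], [-0.001, 0.0, -1.0]]
wrist_force: [0.2, 0.3, 0.9]
gripper_width: 0.691
```

Run:
```python
from h import *
import cv2
go(.5167,.293,.182,17.4)
c=capture('wrist');s=telemetry.sense();a=c['color'].copy()
for p in ([.5167,.293,.136],[.5367,.293,.136],[.5167,.313,.136],[.4967,.293,.136],[.5167,.273,.136]):
    q=wpx(c,s,p);print(np.round(q));cv2.circle(a,tuple(int(round(x)) for x in q),2,(0,0,255),-1)
cv2.imwrite('pics/w5.png',a)
```

```text
t 15.93 tcp [0.5175 0.2916 0.2801] phi 17.27 F [0.2 0.3 0.9] g 0.691 j6 62.3
frac [-0.002 -0.014  0.818 -0.001]
[316. 208.]
[324. 185.]
[293. 201.]
[309. 229.]
[340. 215.]
```

View pics/w5.png

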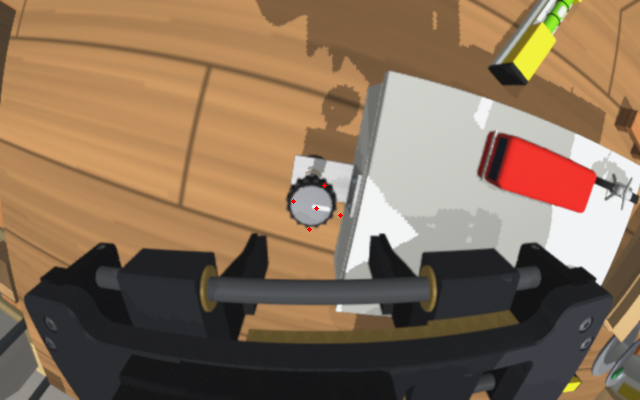

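The knob's top is centred at (311,202), about 6 px from my prediction at (316,208). Computing the correction.

Run:
```python
from h import *
s=telemetry.sense();c=capture('wrist')
p=wat(c,s,311.5,202,.136);print(p);p2=wat(c,s,287,203,.136);p3=wat(c,s,336,202,.136);print('diam',np.linalg.norm(p2-p3))
go(p[0],p[1],.182,17.4)
```

```text
[0.52005971 0.29827296 0.136     ]
diam 0.03955851529245868
t 16.02 tcp [0.5175 0.2917 0.2801] phi 16.99 F [ 0.3  0.2 -0.5] g 0.687 j6 62.0
frac [ 0.037 -0.046  0.818 -0.004]
```

Request:
drive_tool:
  series:
    - [0.03, -0.04, 0.2, 0]
    - [0.03, -0.04, 0.5, 0]
    - [0.03, -0.04, 0.8, 0]
    - [0.03, -0.04, 0.82, 0]
    - [0.03, -0.04, 0.82, 0]

```text
time_s: 16.65
tcp_pos: [0.52, 0.2984, 0.1831]
ee_rot: [[0.956, 0.293, 0.002], [0.293, -0.956, 0.001], [0.002, -0.0, -1.0]]
wrist_force: [0.1, 0.5, -0.6]
gripper_width: 0.69
```

Request:
drive_tool:
  series:
    - [0, 0, 0, 0]
    - [0, 0, 0, 0]
    - [0, 0, 0, 0]
    - [0, 0, 0, 0]
    - [0, 0, 0, 0]
  fingers: 0

```text
time_s: 17.27
tcp_pos: [0.5195, 0.2982, 0.183]
ee_rot: [[0.956, 0.294, 0.001], [0.294, -0.956, -0.0], [0.001, 0.0, -1.0]]
wrist_force: [-0.4, -2.9, 5.4]
gripper_width: 0.449
```

Knob gripped at 39 mm opening with only small forces. Turning clockwise.

Request:
drive_tool:
  series:
    - [0, 0, 0, 0.06]
    - [0, 0, 0, 0.14]
    - [0, 0, 0, 0.22]
    - [0, 0, 0, 0.3]
    - [0, 0, 0, 0.38]
    - [0, 0, 0, 0.46]
    - [0, 0, 0, 0.54]
    - [0, 0, 0, 0.62]
    - [0, 0, 0, 0.7]
    - [0, 0, 0, 0.78]

```text
time_s: 18.52
tcp_pos: [0.5185, 0.2963, 0.183]
ee_rot: [[0.299, -0.954, -0.002], [-0.954, -0.299, -0.004], [0.003, 0.003, -1.0]]
wrist_force: [-1.8, -6.8, 9.0]
gripper_width: 0.445
```

Request:
drive_tool:
  series:
    - [0, 0, 0, 0.06]
    - [0, 0, 0, 0.14]
    - [0, 0, 0, 0.22]
    - [0, 0, 0, 0.3]
    - [0, 0, 0, 0.38]
    - [0, 0, 0, 0.46]
    - [0, 0, 0, 0.54]
    - [0, 0, 0, 0.62]
    - [0, 0, 0, 0.7]
    - [0, 0, 0, 0.77]

```text
time_s: 19.77
tcp_pos: [0.5166, 0.2972, 0.1829]
ee_rot: [[-0.944, -0.329, -0.005], [-0.329, 0.944, -0.003], [0.006, -0.001, -1.0]]
wrist_force: [-9.7, -2.7, 11.6]
gripper_width: 0.448
```

Run:
```python
from bub import *
s=telemetry.sense();go(.52,.298,.25,277.4);print(s['moment'])
c=capture('wrist')
print([np.round(wpx(c,s,p)) for p in ([.4796,.041,.153],[.4667,.14,.153])])
```

```text
t 19.77 tcp [0.5166 0.2972 0.1829] phi -160.79 F [-9.7 -2.7 11.6] g 0.448 j6 -116.2
frac [-0.025 -0.004 -0.559 -0.682]
[-0.69338828  2.85017411  0.08274643]
[array([-24.,  93.]), array([58., 98.])]
```

Request:
drive_tool:
  series:
    - [0, 0, 0, 0]
    - [0, 0, 0, 0]
    - [0, 0, 0, 0]
    - [0, 0, -0.25, 0]
    - [0, 0, -0.6, 0]
    - [0, 0, -0.8, 0]
  fingers: 60

```text
time_s: 20.58
tcp_pos: [0.5198, 0.2988, 0.2801]
ee_rot: [[-0.943, -0.333, 0.002], [-0.333, 0.943, 0.002], [-0.003, 0.001, -1.0]]
wrist_force: [0.5, -0.1, -0.3]
gripper_width: 0.689
```

Request:
drive_tool:
  series:
    - [0, 0, 0, -0.09]
    - [0, 0, 0, -0.18]
    - [0, 0, 0, -0.27]
    - [0, 0, 0, -0.36]
    - [0, 0, 0, -0.45]
    - [0, 0, 0, -0.54]
    - [0, 0, 0, -0.63]
    - [0, 0, 0, -0.68]
    - [0, 0, 0, -0.68]

```text
time_s: 21.7
tcp_pos: [0.5192, 0.2984, 0.2777]
ee_rot: [[0.127, -0.992, -0.0], [-0.992, -0.127, -0.0], [0.0, 0.0, -1.0]]
wrist_force: [-1.1, -0.0, -0.1]
gripper_width: 0.689
```

Request:
drive_tool:
  series:
    - [0.4, 0.1, 0, 0]
    - [0.8, 0.2, 0, 0]
    - [1, 0.2, 0, 0]
    - [1, 0.2, 0, 0]

```text
time_s: 22.2
tcp_pos: [0.5108, 0.1749, 0.2783]
ee_rot: [[0.125, -0.992, 0.0], [-0.992, -0.125, 0.0], [-0.0, -0.0, -1.0]]
wrist_force: [0.5, 0.1, 0.4]
gripper_width: 0.687
```

Run:
```python
from bub import *
go(.52,.298,.28,277.4)
s=telemetry.sense();c=capture('wrist');st=strip(c,s,(.4796,.041))
o=np.zeros((580,800,3),np.uint8);o[:400,:640]=c['color']
o[400:550,:500]=st[::2,::2];cv2.imwrite('pics/w6.png',o)
```

```text
t 22.2 tcp [0.5108 0.1749 0.2783] phi -82.84 F [0.5 0.1 0.4] g 0.687 j6 -28.9
frac [-1.009 -0.204 -0.014 -0.002]
```

View pics/w6.png

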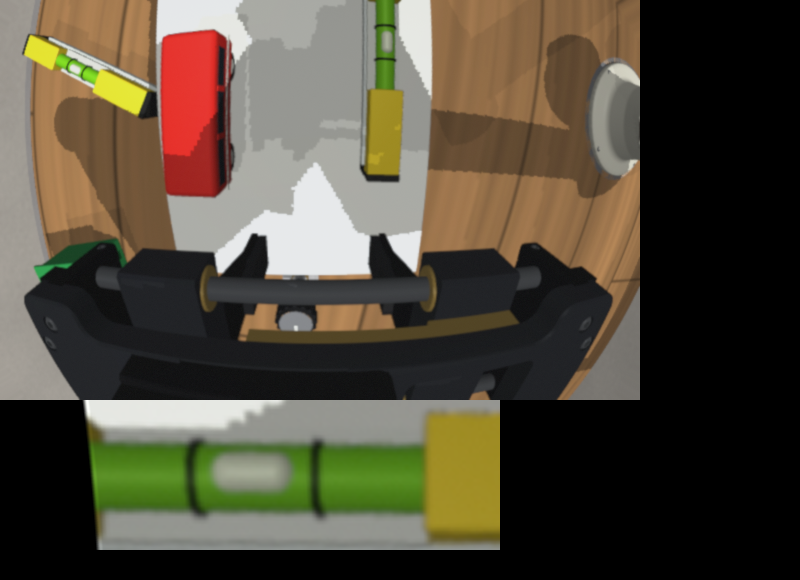

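Bubble 211–292 px between lines at about 197 and 319 px, so about −1 mm: centred. I'll move over the level with the fingers about 17 mm apart, astride the vial.

Run:
```python
from h import *
go(.4796,.041,.24,277.4)
```

```text
t 22.25 tcp [0.511  0.1758 0.2782] phi -82.76 F [ 0.3  0.4 -0.4] g 0.687 j6 -28.9
frac [ 1.082e+00  4.010e-01  3.180e-01 -1.000e-03]
```

Request:
drive_tool:
  series:
    - [0.4, 0.15, 0, 0]
    - [0.8, 0.3, 0, 0]
    - [1, 0.4, 0, 0]
    - [1, 0.4, 0, 0]
    - [1, 0.4, 0, 0]
    - [1, 0.4, 0, 0]
  fingers: 17

```text
time_s: 23.0
tcp_pos: [0.4791, 0.0522, 0.278]
ee_rot: [[0.13, -0.992, 0.0], [-0.992, -0.13, 0.0], [-0.0, -0.0, -1.0]]
wrist_force: [-1.1, 0.2, 1.0]
gripper_width: 0.211
```

Run:
```python
from bub import *
go(.4796,.041,.24,277.4)
s=telemetry.sense();c=capture('wrist')
hsv=cv2.cvtColor(c['color'],cv2.COLOR_BGR2HSV);m=cv2.inRange(hsv,(24,140,60),(34,255,255))
Y=np.array([-.1286,.9917,0]);X=np.array([.9917,.1286,0])
for v in(90,120,150):
    x=np.where(m[v,270:380])[0]+270
    if len(x): l,rr=wat(c,s,x.min(),v,.156),wat(c,s,x.max()+1,v,.156);print(v,x.min(),x.max(),'w',np.linalg.norm(l-rr).round(4),'X',X@((l+rr)/2),'tcpX want',X@[.4796,.041,0])
```

```text
t 23.0 tcp [0.4791 0.0522 0.278 ] phi -82.54 F [-1.1  0.2  1. ] g 0.211 j6 -18.1
frac [0.093 0.008 0.316 0.001]
90 305 337 w 0.0224 X 0.4789691633119306 tcpX want 0.48089192000000003
120 304 336 w 0.0226 X 0.4795757047532587 tcpX want 0.48089192000000003
150 304 336 w 0.023 X 0.47949039551386885 tcpX want 0.48089192000000003
```

Request:
drive_tool:
  series:
    - [0.09, 0.01, 0.15, 0]
    - [0.09, 0.01, 0.3, 0]
    - [0.09, 0.01, 0.36, 0]
    - [0.09, 0.01, 0.39, 0]
    - [0.09, 0.01, 0.39, 0]
    - [0.09, 0.01, 0.39, 0]

```text
time_s: 23.8
tcp_pos: [0.4791, 0.0404, 0.2319]
ee_rot: [[0.129, -0.992, 0.001], [-0.992, -0.129, 0.0], [-0.0, -0.001, -1.0]]
wrist_force: [1.3, -0.7, -0.3]
gripper_width: 0.195
```

Request:
drive_tool:
  series:
    - [0, 0, 0.01, 0]
    - [0, 0, 0.02, 0]
    - [0, 0, 0.03, 0]
    - [0, 0, 0.03, 0]
    - [0, 0, 0.03, 0]

```text
time_s: 24.42
tcp_pos: [0.4788, 0.0402, 0.2277]
ee_rot: [[0.129, -0.992, 0.0], [-0.992, -0.129, -0.0], [0.0, -0.0, -1.0]]
wrist_force: [-0.0, -0.3, -1.1]
gripper_width: 0.193
```

Request:
drive_tool:
  series:
    - [0, 0, 0.008, 0]
    - [0, 0, 0.016, 0]
    - [0, 0, 0.016, 0]
    - [0, 0, 0.016, 0]

```text
time_s: 24.92
tcp_pos: [0.4789, 0.0402, 0.2271]
ee_rot: [[0.129, -0.992, 0.001], [-0.992, -0.129, -0.0], [0.0, -0.001, -1.0]]
wrist_force: [-3.3, 0.7, 8.3]
gripper_width: 0.195
```

Request:
drive_tool:
  series:
    - [0, 0, 0.004, 0]
    - [0, 0, 0.008, 0]
    - [0, 0, 0.008, 0]
    - [0, 0, 0.008, 0]

```text
time_s: 25.42
tcp_pos: [0.479, 0.0402, 0.2271]
ee_rot: [[0.13, -0.992, 0.002], [-0.992, -0.13, -0.0], [0.0, -0.002, -1.0]]
wrist_force: [-5.6, 0.5, 13.1]
gripper_width: 0.195
```

Request:
drive_tool:
  series:
    - [0, 0.004, 0.002, 0]
    - [0, 0.004, 0.002, 0]
    - [0, 0.004, 0.002, 0]
    - [0, 0.004, 0.002, 0]
    - [0, 0.004, 0.002, 0]
    - [0, 0.004, 0.002, 0]
    - [0, 0.004, 0.002, 0]
    - [0, 0.004, 0.002, 0]
    - [0, 0.004, 0.002, 0]
    - [0, 0.004, 0.002, 0]

```text
time_s: 26.68
tcp_pos: [0.4789, 0.0402, 0.227]
ee_rot: [[0.13, -0.992, 0.002], [-0.992, -0.13, -0.0], [0.0, -0.002, -1.0]]
wrist_force: [-5.6, 0.8, 12.9]
gripper_width: 0.195
```

Request:
drive_tool:
  series:
    - [0, 0, 0, 0]
    - [0, 0, 0, 0]
    - [0, 0, 0, 0]
    - [0, 0, 0, 0]
    - [0, 0, 0, 0]
    - [0, 0, 0, 0]
    - [0, 0, 0, 0]
    - [0, 0, 0, 0]

```text
time_s: 27.68
tcp_pos: [0.4789, 0.0402, 0.227]
ee_rot: [[0.13, -0.992, 0.002], [-0.992, -0.13, -0.0], [0.0, -0.002, -1.0]]
wrist_force: [-3.9, 0.7, 12.9]
gripper_width: 0.201
```

Run:
```python
from bub import *
s=telemetry.sense();go(.4796,.041,.227,277.4)
c=capture('wrist');st=strip(c,s,(.4796,.041))
a=c['color'];t=capture('top')['color']
o=np.zeros((600,800,3),np.uint8);o[:400,:640]=a
o[400:550,:500]=st[::2,::2];o[400:600,510:800]=cv2.resize(t[130:260,360:548],(290,200));cv2.imwrite('pics/w7.png',o)
```

```text
t 27.68 tcp [0.4789 0.0402 0.227 ] phi -82.55 F [-3.9  0.7 12.9] g 0.201 j6 -16.9
frac [-0.006 -0.007  0.     0.   ]
```

View pics/w7.png

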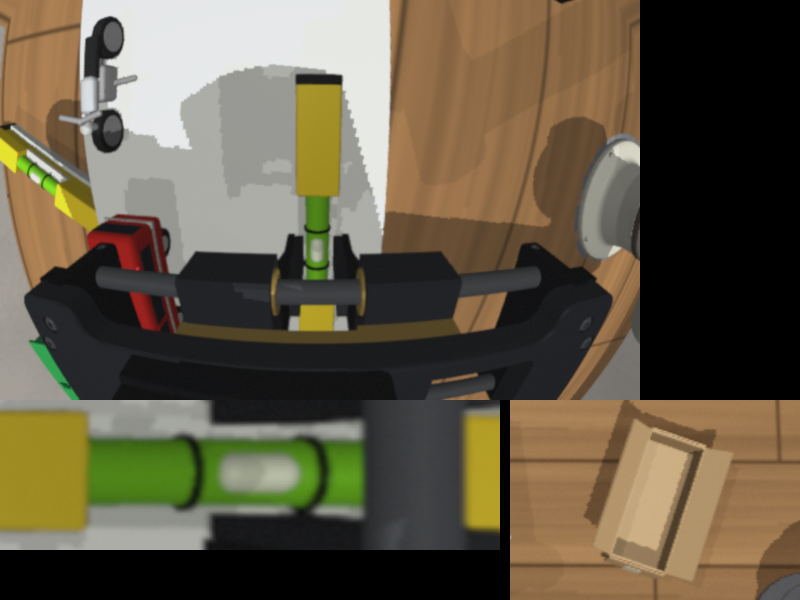

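Pressing at a steady 13 N, the bubble spans 219–301 px between rings at about 198 and 322 px, so it's centred within about 0.5 mm. The fingers are astride the vial, both flaps are wide open and the toys are where they started. Handing in.

```bash
python3 -c "
from station import order,telemetry
print(order.finish_job());s=telemetry.sense();print(s['time_s'],s['wrist_force'],s['tcp_pos'])"
```

```text
the job is handed in; nothing more can be done
None
the job is handed in; nothing more can be done
```

The job is handed in, with the arm still pressing the level onto the shelf and the bubble centred. Hand-in returned no verdict.

- **What I did:** I folded both carton flaps wide open and laid the small yellow level lengthwise on the clear front of the shelf, then let go. I turned the knob about 178° (3.1 rad) clockwise, which brought the bubble from −12 mm to about −1 mm with the level lying free. I finished pressing with the fingers astride the vial.
- **Last checks, at about 28 s of the 72 s:**
  - The push held steady at about 13 N, so roughly 16 N on the board with the level's own weight.
  - The bubble was within about 0.5 mm of centre.
  - The flaps looked fully folded back, and the bus and motorcycle were undisturbed. The bridge was not in the last pictures, but the arm never went near it.
- **Disagreements:**
  - The two cameras differed by about 6 mm on the knob's position, so I used the closer wrist view and the grip was clean.
  - The vial's lines measured about 24 mm apart, not the 20 mm I read from the description, so I judged the bubble from their midpoint.
  - A sideways force of 4 to 6 N remained while pressing, but nothing was moving.

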